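Load a grinding jar into the bench mill and latch its swing clamp

TASK

Load the blue-ringed grinding jar into the bench mill: set it fully home in the mill's cup, gently, without dropping it. Then swing the red clamp arm over it by its black knob, up over the cam and on until it drops into its low notch and its shoe clamps the jar's lid; feel for the notch, never force the arm, and let go. Leave everything else on the bench alone.

Things in the scene. Friction and masses are not known exactly. Their poses are not given: they have to be found in the camera images.
- mill: Bench ball mill, fixed: grey housing 260 x 300 mm with an aluminium plate on top, 104 mm above the bench. Origin on the bench under the housing's centre; z up; x points from the operating panel to the back. A steel cup (outer radius 38, rim 28 mm above the plate) holds one jar; 95 mm beside it, towards +y, stands the clamp's post (top 232 mm above the bench).
- mill_seat (a point): Centre of the cup's inner floor, 108 mm above the bench. The bore is 28.5 mm in radius and 24 mm deep, its mouth 132 mm above the bench.
- mill_post (a point): Axis of the clamp's upright post, at the plate's top, 104 mm above the bench: the clamp arm turns about it and slides up and down on it. It stands 95 mm from the cup's axis.
- cam_base: Foot of the cam collar, radius 42 mm, round the post on the plate; origin on the post's axis. A pin on the clamp's sleeve rides the collar: a ramp, a high level, then a notch (0.04 rad of play) with a hard stop at once beyond, which more than about 15 N at the knob would damage. The collar is set by hand: the notch lies anywhere within 0.3 rad either side of the arm pointing at the cup.
- clamp: Red clamp arm, 24 mm wide, reaching 149 mm from the post, its top 208 mm above the bench when down. Origin on the post's axis, x along the arm. It starts parked on the robot's side of the post and turns counter-clockwise (seen from above) by 1.1 to 1.9 rad to its notch over the cup. On the way the cam lifts it 10 mm against a spring that presses it down with up to 19 N.
- clamp_knob (a point): Mid-height of the black upright knob on the clamp arm, 138 mm from the post's axis: round, 18 mm in diameter, 42 mm tall. With the arm down this point is 229 mm above the bench (knob from 208 to 250 mm); on the cam 10 mm higher; clamped on a jar 2 mm higher. Turning up the ramp takes 2 to 6 N here, the high level 1 N; the ramp ends at least 0.3 rad before the arm points at the cup.
- clamp_pad (a point): Centre of the underside of the rubber clamp shoe (28 mm along the arm, 60 mm across) under the arm, 95 mm from the post's axis.
- blue_jar_center (a point): Centre (half-way up, 41 mm above its underside) of the steel grinding jar with the BLUE ring: 54 mm in diameter, with a flat lid 58 mm in diameter from 58 to 82 mm above the underside; about 0.45 kg. z up along its axis. It starts upright on the bench.
- blue_jar: The same jar; its origin is the centre of its underside.
- yellow_jar: A like jar with a YELLOW ring, to be left alone. Origin under its centre.
- amber_bottle: Amber bottle with blue cap, radius 36, 155 mm tall; leave alone. Origin under its centre.
- flask: Conical glass flask, radius 38, 108 mm tall; leave alone. Origin under its centre.
- beaker: Glass beaker, radius 32, 85 mm tall; leave alone. Origin under its centre.
- mortar: White mortar bowl, radius 48, 50 mm tall; leave alone. Origin under its centre.
- spatula: Spatula, 190 mm long, lying flat; leave alone. x along it.
- wash_bottle: White wash bottle with red cap, radius 30, 150 mm tall; leave alone. Origin under its centre.

How it is judged:
By the outcome, as a careful person would: the job done as asked, in the order asked, and still so for the second after the job is handed in, with the robot touching nothing.
It also fails if it takes over 67 s, if anything falls off the work surface, if the arm or the gripper's body presses on something with over 40 N, if the wrist force passes 120 N, or if a joint passes its speed limit or range.

ROBOT

A 7-joint arm with a two-finger parallel gripper is mounted at the origin on the work surface. World frame = base frame: x ahead of the robot, y to its left, z up, the work surface at z = 0. Lengths are in m, angles in rad, forces in N, time in s.
With the tool pointing down it reaches from about 0.425 to 0.95 m from the base axis. Payload 4.7 kg.
Tool frame: the origin (TCP) lies between the finger pads; the fingertips stand 25 mm ahead of it and the grasp point (between the pads) lies 6 mm ahead of it; x points along the fingers, z is the direction in which the jaws open and shut, and the axes are right-handed (so a half turn about x gives the same grasp; the last joint's range is limited). The gripper opens to 85 mm and grips with 20 to 120 N. Pads are 22 mm wide; open, the fingers measure 114 mm over their backs; the gripper's body (76 mm by 85 mm) begins 54 mm behind the grasp point. The pads swing forward as they close: fully open they stand 13 mm farther back than shut.
Start: joints at [1.316, 0.469, -0.049, 1.532, 0.024, 1.141, -0.082], TCP at [0.151, -0.658, 0.256] pointing down, gripper open.
Joint ranges: [-2.59, 2.59], [-0.33, 1.99], [-1.39, 1.29], [0.1, 2.45], [-1.04, 4.18], [0.21, 1.99], [-2.66, 2.66]. Speed limits (rad/s): [2.57, 2.57, 3.14, 3.14, 3.14, 3.14, 3.14].

INTERFACE

Orientations are given as a 3x3 rotation matrix whose columns are the frame's x, y, z axes.
In Python, from rig import * gives the robot as it stands. Calls block until the motion is done:
- movep(position, orientation): joint-space move of the TCP to a pose.
- move_l(position, attitude=None, feed=0.15, until_force=None): straight line of the TCP; attitude=None keeps the orientation; feed is the mean speed in m/s. With until_force (N) it stops when the force on the tool has changed by that much, and returns True; else False.
- move_joints(angles): joint-space move.
- command_gripper(opening, newtons=None): finger opening in m; newtons is the grip in N (None keeps the last); returns when the fingers have stopped.
- sleep(seconds).
- inverse_kinematics(position, orientation): joint angles nearest the present ones, or None.
- sense(): the state.
- camera(name): name is "scene" or "top"; returns (picture, depth): 384x512x3 uint8, red, green, blue; 384x512 float32, m along the optical axis (not along the pixel's ray), 0 where there is no reading.
- camera_params(name): a dict with "K" (3x3 intrinsics, pixels), "position" and "rotation" of the camera in the world. Camera axes: x right, y down, z forward; pixel columns grow to the right and rows downward; lengths in m; the calibration is good to about 2 mm. A picture is of the moment at which its call begins. camera_params takes no time and is no camera call.
A pose or a line that the arm cannot do raises Unreachable and nothing moves.
- finish_job(): hands the job in, once; it reports no verdict.
The state is a dict: "time_s": time; "joint_pos": joint angles; "qd": joint speeds; "joint_efforts": joint torques, N m; "position": TCP position; "tcp_rot": TCP orientation; "wrist_force": force on the tool from outside, world axes, zero at the start; "ft_torque": the same for the moment, N m; "finger_gap": finger opening in m.
Only numpy, scipy, OpenCV 4.12 (cv2) and the standard library are available. Lean on these libraries where they do the work, as an engineer would, in place of code of your own. Each camera call takes 0.05 s, during which the arm holds its last target. There are 200 camera calls.

## Working session

There is one attempt and no reset: what is moved stays moved. The work goes in short steps, each a Python script; the robot and the scene stay as the last script left them, time stands still between calls to the robot, and variables do not carry over. Pictures are saved under pics/ and viewed, about 8 in all and at most 12, crops included, and the job is handed in when it is done.

```bash
ls; mkdir -p pics
python3 - <<'E'
from rig import *
import numpy as np,cv2
for n in("scene","top"):
    p,d=camera(n);c=camera_params(n)
    np.savez(n+"0.npz",p=p,d=d,**c)
    print(n,c["K"].tolist(),c["position"],np.round(c["rotation"],4).tolist(),(d>0).mean())
    cv2.imwrite(f"pics/{n}0.png",cv2.resize(p[:,:,::-1],(768,576)))
print(sense())
E
```

```text
pics
scene [[417.8041341094072, 0.0, 251.04810317171638], [0.0, 417.8041341094072, 196.72199461761065], [0.0, 0.0, 1.0]] [1.57221296 0.23477791 0.85387437] [[-0.2581, 0.5045, -0.8239], [0.9658, 0.1547, -0.2078], [0.0226, -0.8494, -0.5272]] 0.9960225423177084
top [[459.5906703747101, 0.0, 259.48837611310165], [0.0, 459.5906703747101, 190.49922813962337], [0.0, 0.0, 1.0]] [ 0.36028643 -0.03277713  1.84768695] [[-0.011, -0.9968, 0.0797], [-0.9999, 0.0117, 0.0082], [-0.0091, -0.0797, -0.9968]] 0.99603271484375
{'time_s': 0.1, 'joint_pos': array([ 1.31611592,  0.46937808, -0.04861906,  1.53352673,  0.0240838 ,
        1.14099325, -0.0822958 ]), 'qd': array([-0.00096666, -0.00244134,  0.00051148, -0.00227625, -0.00107161,
       -0.00134111,  0.00028211]), 'joint_efforts': array([ 1.82478747e-03, -5.11514497e+01, -4.67019947e-02, -2.38387656e+01,
        1.07206279e-02,  4.36961360e-03,  2.15447095e-06]), 'position': array([ 0.15104209, -0.65741474,  0.25537494]), 'tcp_rot': array([[-4.16590311e-04,  9.74609186e-01,  2.23912397e-01],
       [ 1.66957285e-03,  2.23912782e-01, -9.74607756e-01],
       [-9.99998519e-01, -3.21740912e-05, -1.72046093e-03]]), 'wrist_force': array([ 0.57803634,  0.29633035, -1.10586355]), 'ft_torque': array([-0.00900228, -0.00849044, -0.0448089 ]), 'finger_gap': 0.08551164794680118}
```

View pics/scene0.png

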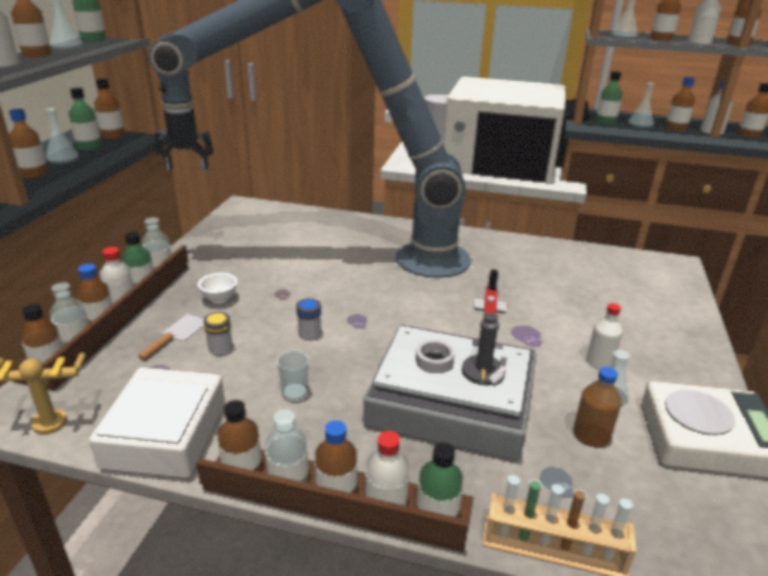

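View pics/top0.png

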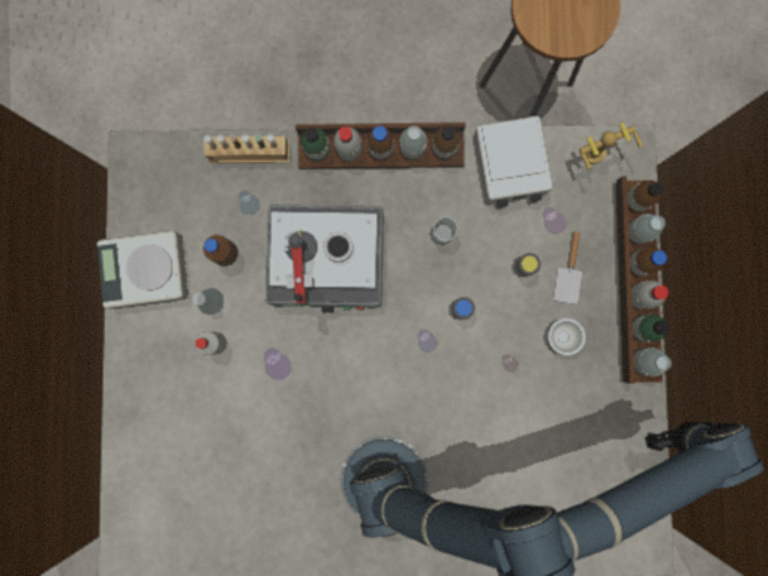

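The scene view shows the mill with its cup at (435,352), post at (488,340) and blue jar at (309,318). In the top view, the jar lid is at (463,308), the cup at (338,247), and the post at about (300,245). The red arm points down to (300,298), with the way to the cup clear.

```bash
cat > h.py <<'E'
import numpy as np,cv2
def cloud(p,d,c):
    v,u=np.mgrid[:384,:512];K=c["K"]
    r=np.stack([(u-K[0,2])/K[0,0],(v-K[1,2])/K[1,1],np.ones_like(d)],-1)*d[...,None]
    return r@np.array(c["rotation"]).T+c["position"]
def ray(c,u,v,z):
    r=np.array(c["rotation"])@np.linalg.inv(c["K"])@[u,v,1];o=np.array(c["position"])
    return o+r*(z-o[2])/r[2]
def show(n,p,box,s):
    u0,v0,u1,v1=box
    cv2.imwrite("pics/"+n,cv2.resize(p[v0:v1,u0:u1,::-1],None,fx=s,fy=s,interpolation=cv2.INTER_CUBIC))
E
python3 - <<'E'
from h import *
c=dict(np.load("top0.npz"));W=cloud(c["p"],c["d"],c);z=W[...,2]
s=dict(np.load("scene0.npz"));S=cloud(s["p"],s["d"],s)
def rep(n,m,W=W):
    P=W[m];mm=m.astype(np.uint8);v,u=np.nonzero(mm)
    (x,y),r=cv2.minEnclosingCircle(P[:,:2].astype(np.float32))
    print(n,m.sum(),"mean",P.mean(0).round(4),"mec",round(x,4),round(y,4),round(r,4),"px",u.mean().round(2),v.mean().round(2),"zmed",np.median(P[:,2]).round(4))
def near(u,v,r):
    V,U=np.mgrid[:384,:512];return np.hypot(U-u,V-v)<r
rep("bench",near(330,250,8))
rep("jar",near(309,205,16)&(abs(z-.082)<.012))
rep("yjar",near(352,176,16)&(abs(z-.082)<.012))
rep("rim",near(225,165,16)&(abs(z-.132)<.01))
rep("bore",near(225,165,9)&(z<.122))
rep("post",near(200,163,14)&(z>.22))
hsv=cv2.cvtColor(c["p"],cv2.COLOR_RGB2HSV)
red=((hsv[...,0]<8)|(hsv[...,0]>172))&(hsv[...,1]>120)&(hsv[...,2]>60)&near(198,180,35)
rep("red",red);v,u=np.nonzero(red)
print(cv2.minAreaRect(W[red][:,:2].astype(np.float32)))
rep("knob",near(199,190,22)&(z>.235))
pl=near(215,167,45)&(abs(z-.104)<.006)
print("plate",cv2.minAreaRect(W[pl][:,:2].astype(np.float32)))
# scene checks
X=S
for n,q in(("s jar lid",(abs(X[...,2]-.082)<.004)&near(206,201,12)),("s rim",(abs(X[...,2]-.132)<.004)&near(290,235,17)),("s post top",(X[...,2]>.222)&near(326,216,12)),("s knob",(X[...,2]>.212)&near(328,185,10))):
    if q.sum():rep(n,q,S)
show("m0.png",c["p"],(170,130,270,215),7.5)
E
```

```text
bench 193 mean [ 0.2678 -0.2934  0.0183] mec 0.3076 -0.178 0.1546 px 330.0 250.0 zmed -0.0009
jar 179 mean [ 0.4438 -0.2067  0.0803] mec 0.4439 -0.207 0.0294 px 308.65 204.93 zmed 0.0805
yjar 180 mean [ 0.5555 -0.3775  0.0798] mec 0.5552 -0.3779 0.0295 px 352.33 175.54 zmed 0.0798
rim 129 mean [0.6008 0.1122 0.1303] mec 0.5988 0.1211 0.0465 px 224.46 163.64 zmed 0.1299
bore 175 mean [0.6023 0.1119 0.1074] mec 0.5964 0.1099 0.0334 px 225.05 164.09 zmed 0.1066
post 47 mean [0.592  0.1942 0.2992] mec 0.4862 0.0897 0.1758 px 196.21 159.77 zmed 0.2305
red 180 mean [0.5275 0.1983 0.2066] mec 0.5215 0.1998 0.0661 px 198.8 181.24 zmed 0.2067
((0.5215810537338257, 0.19929252564907074), (0.13118717074394226, 0.023720156401395798), 4.3025665283203125)
knob 25 mean [0.4564 0.1763 0.3766] mec 0.414 0.0844 0.129 px 198.44 197.24 zmed 0.2484
plate ((0.5963748693466187, 0.1509793996810913), (0.2697857618331909, 0.19061468541622162), 88.23489379882812)
s jar lid 131 mean [ 0.4526 -0.2058  0.0824] mec 0.4491 -0.2067 0.0303 px 205.75 203.29 zmed 0.0825
s rim 184 mean [0.607  0.11   0.1318] mec 0.6065 0.1108 0.0387 px 290.09 234.02 zmed 0.132
s post top 65 mean [0.6265 0.2051 0.2402] mec 1.0827 0.2201 0.4898 px 326.85 211.65 zmed 0.2316
s knob 82 mean [0.5019 0.1959 0.2496] mec 1.0166 0.2164 0.556 px 328.71 185.38 zmed 0.2354
```

View pics/m0.png

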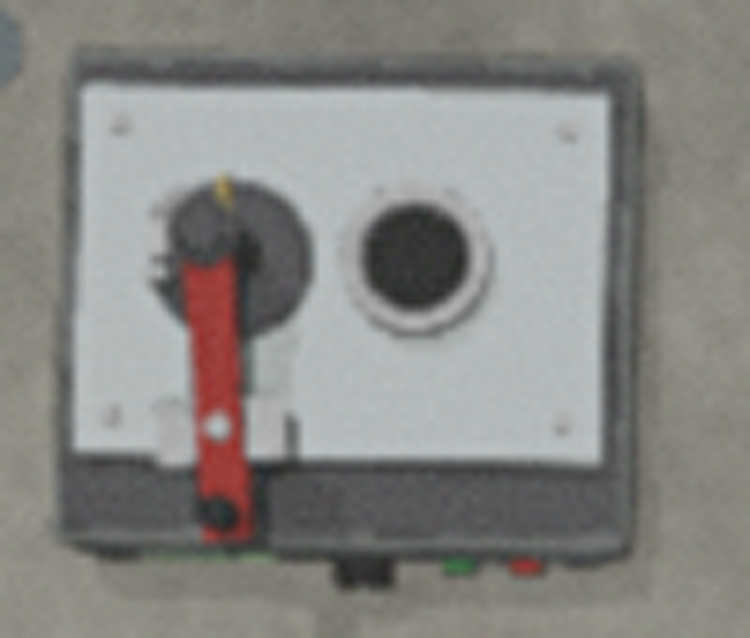

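The crop shows the bore at (416,256), post top at (207,233), and knob top at (218,514), with the panel side facing the robot. I'll compute those points and go for the jar.

```bash
cat >> h.py <<'E'
DOWN=np.array([[0,0,1.],[0,1,0],[-1,0,0]])   # tool down, jaws along world x
TOP=dict(np.load("top0.npz"))
def dark_bore(p):
    g=cv2.GaussianBlur(cv2.cvtColor(p,cv2.COLOR_RGB2GRAY),(3,3),0)[154:175,215:237]
    n,l,s,cc=cv2.connectedComponentsWithStats((g<95).astype(np.uint8))
    i=l[10,10];return s[i,4],cc[i]+[215,154]
E
python3 - <<'E'
from rig import *
from h import *
px=lambda x,y:(170+(x+.5)/7.5-.5,130+(y+.5)/7.5-.5)
a,b=dark_bore(TOP["p"]);print("bore area",a,b,ray(TOP,*b,.132).round(4))
print("bore eye",ray(TOP,*px(416,256),.132).round(4))
P=ray(TOP,*px(207,233),.232);k=ray(TOP,*px(218,514),.250);print("post",P.round(4),"knob",k.round(4),np.hypot(*(k-P)[:2]))
h=np.array([.446,-.207])
movep([*h,.20],DOWN);print(sense()["time_s"],sense()["joint_pos"].round(2))
print(move_l([*h,.070],feed=.12,until_force=8))
command_gripper(.05,60)
s=sense();print(s["time_s"],s["finger_gap"],s["position"],s["wrist_force"])
print(move_l([*h,.29],feed=.2))
t=np.array([.603,.112,.29])
q=inverse_kinematics(t,DOWN);print(q)
move_l(t,feed=.25)
s=sense();print(s["time_s"],s["finger_gap"],s["position"],s["wrist_force"],s["joint_pos"].round(2))
p,d=camera("top");np.savez("top1.npz",p=p,d=d)
ps,ds=camera("scene");np.savez("scene1.npz",p=ps,d=ds)
cv2.imwrite("pics/b.png",np.hstack([cv2.resize(x[v:v+110,u:u+100,::-1],(400,440),interpolation=cv2.INTER_CUBIC) for x,u,v in((p,170,110),(ps,250,140))]))
E
```

```text
bore area 142 [224.95774648 163.8943662 ] [0.5996 0.1102 0.132 ]
bore eye [0.6003 0.1099 0.132 ]
post [0.5985 0.2005 0.232 ] knob [0.464  0.1928 0.25  ] 0.13469861177936598
2.0583 [ 0.84  0.29 -0.58  2.    0.2   0.91  0.16]
False
3.6667 0.05648897000880543 [ 0.44675451 -0.20727219  0.07109408] [0.7031414  0.1255636  5.26205084]
False
[ 0.30601025  0.44626133 -0.77434132  1.61372955  0.32761114  1.21645513
 -0.53433906]
6.4917 0.056422232161868625 [0.6028166  0.11035907 0.28978312] [ 0.44132959 -0.28028049 -3.46561863] [ 0.26  0.43 -0.71  1.62  0.29  1.21 -0.51]
```

View pics/b.png

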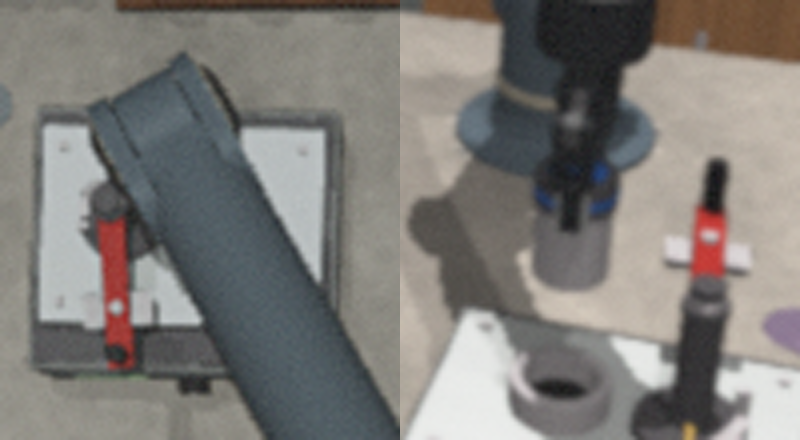

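The jar hangs straight in the jaws at scene-crop (573,240), above and robot-side of the cup at (557,390); the arm blocks the top view. I'll go lower and compare jar and cup axes in the scene camera.

Run:
```python
from rig import *
from h import *
move_l([.6033,.1105,.214],feed=.15);sleep(.2)
s=sense();print(s["time_s"],s["position"],s["wrist_force"],s["finger_gap"])
p,d=camera("scene");np.savez("scene2.npz",p=p,d=d)
c=dict(np.load("scene0.npz"))
show("c.png",p,(250,160,350,260),6)
W=cloud(p,d,c);W0=cloud(c["p"],c["d"],c)
# midlines by depth: jar body (x<.65,z .150-.195), cup wall (z .108-.128) : y extents on silhouette, per row
K=c["K"];R=c["rotation"];o=c["position"]
def yx(u,v,x):
    r=R@np.linalg.inv(K)@[u,v,1];return (o+r*(x-o[0])/r[0])
g=cv2.cvtColor(p,cv2.COLOR_RGB2GRAY).astype(float)
for name,WW,z0,z1,rad in(("jar",W,.146,.19,.034),("cup",W0,.110,.126,.045)):
    m=(WW[...,2]>z0)&(WW[...,2]<z1)&(np.hypot(WW[...,0]-.605,WW[...,1]-.110)<rad)
    for v in range(160,270,2):
        u=np.nonzero(m[v])[0]
        if len(u)>8: print(name,v,u.min(),u.max(),yx((u.min()+u.max())/2,v,.6033).round(4)[1:], "fit x max",WW[v,u,0].max().round(4))
```

```text
7.45 [0.60394773 0.11083456 0.21535594] [ 0.48705647  0.45438781 -4.72629704] 0.05676142802600012
jar 222 282 300 [0.1091 0.1711] fit x max 0.6329
jar 224 282 300 [0.1096 0.1643] fit x max 0.6342
jar 226 283 300 [0.1115 0.1577] fit x max 0.632
jar 228 282 300 [0.1106 0.1504] fit x max 0.6343
jar 230 282 299 [0.1097 0.1432] fit x max 0.6314
jar 232 284 298 [0.1117 0.1365] fit x max 0.6338
jar 234 287 295 [0.1122 0.1294] fit x max 0.6339
cup 230 285 294 [0.1068 0.1426] fit x max 0.5824
cup 232 282 297 [0.1074 0.1355] fit x max 0.5931
cup 234 281 299 [0.1093 0.1288] fit x max 0.598
cup 242 279 302 [0.1129 0.1004] fit x max 0.6397
cup 244 282 300 [0.1149 0.0935] fit x max 0.6437
cup 246 283 298 [0.1139 0.0858] fit x max 0.6425
```

View pics/c.png

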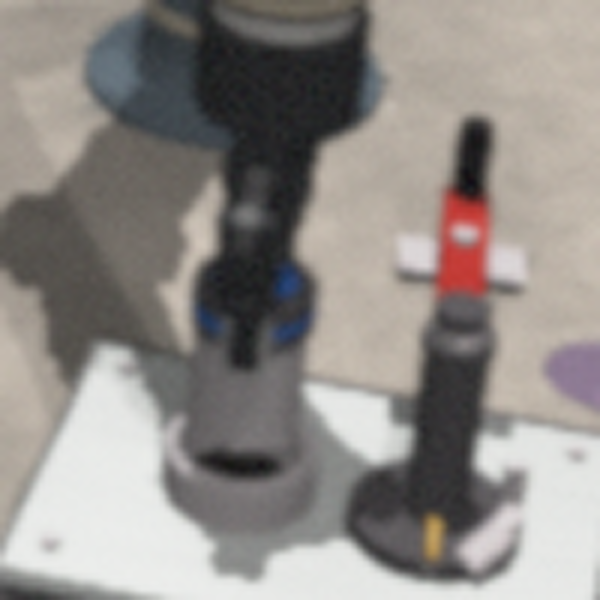

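Jar and cup axes agree within about 1 mm. I'll lower the jar gently with force sensing.

```bash
cat > low.py <<'E'
from rig import *
from h import *
def st(t=""):
    s=sense();print(t,round(s["time_s"],2),s["position"].round(4),s["wrist_force"].round(1),round(s["finger_gap"],4));return s
E
python3 - <<'E'
from low import *
print(move_l([.6033,.1105,.195],feed=.04,until_force=5));s=st()
if s["position"][2]<.1985:
    print(move_l([.6033,.1105,.172],feed=.03,until_force=6));st()
E
```

```text
False
 8.12 [0.6032 0.1105 0.1948] [-1.3 -0.2 -3.9] 0.0566
True
 8.68 [0.6033 0.1105 0.1791] [0.6 0.2 3.3] 0.0567
```

It is seated exactly where expected (TCP 0.1791, so underside at 0.108). Next I'll release, retreat and cage the knob.

```bash
cat >> low.py <<'E'
P=np.array([.6065,.2055]);RK=.138
def rot(phi):
    z=np.array([-np.sin(phi),np.cos(phi),0]);x=np.array([0,0,-1.]);return np.stack([x,np.cross(z,x),z],1)
def kp(phi,z): return [*(P+RK*np.array([np.cos(phi),np.sin(phi)])),z]
E
python3 - <<'E'
from low import *
command_gripper(.085,20);st("open")
move_l([.6033,.1105,.30],feed=.15)
f=np.pi+.091
print(inverse_kinematics(kp(f,.30),rot(f)))
movep(kp(f,.30),rot(f));command_gripper(.036);sleep(.2);s=st("above");print(s["joint_pos"].round(2))
for n in("top","scene"):
    p,d=camera(n);np.savez(n+"3.npz",p=p,d=d)
    if n=="scene":a=p
    else:b=p
cv2.imwrite("pics/d.png",np.hstack([cv2.resize(x[v:v+110,u:u+100,::-1],(400,440),interpolation=cv2.INTER_CUBIC) for x,u,v in((b,170,120),(a,260,150))]))
E
```

```text
open 9.08 [0.6022 0.1098 0.1775] [-0.5 -0.  -0.5] 0.085
[-0.02610753  0.19331591 -0.51352363  1.84469371  0.10453459  1.13012741
 -2.05614318]
above 12.18 [0.4691 0.193  0.3   ] [ 0.2 -0.4 -0.5] 0.0361
[-0.03  0.19 -0.51  1.84  0.1   1.13 -2.06]
```

View pics/d.png

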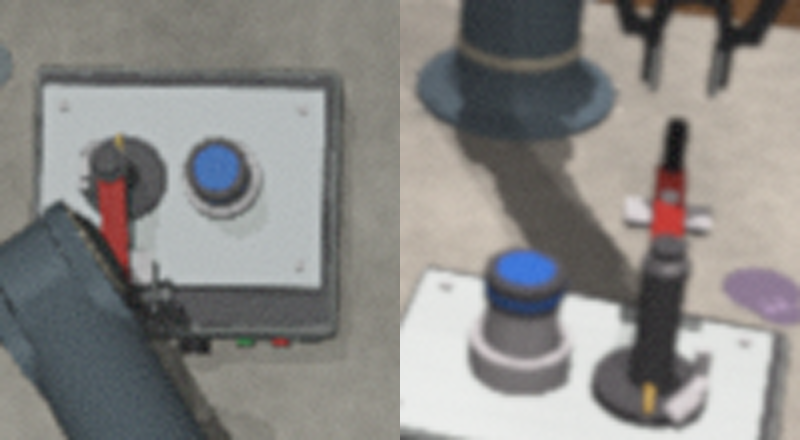

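The jar stands upright in the cup with the lid at (217,167), and the fingers straddle the knob axis in the scene view. I'll descend around the knob and start turning.

```bash
cat >> low.py <<'E'
def turn(f0,f1,z,feed,lim,step=.06):
    """turn in short chords; stop when |tangential force| nears lim"""
    f=f0
    while f<f1-1e-6:
        f=min(f+step,f1);F=sense()["wrist_force"]
        hit=move_l(kp(f,z),rot(f),feed=feed,until_force=lim)
        s=sense();t=rot(f)[:,2];d=s["position"][:2]-P
        a=np.arctan2(d[1],d[0])%(2*np.pi)
        print(f"{s['time_s']:.2f} cmd {f:.3f} at {a:.3f} Ft {s['wrist_force']@t:.1f} Fr {s['wrist_force']@rot(f)[:,1]:.1f} Fz {s['wrist_force'][2]:.1f} {hit}")
        if hit or abs(s["wrist_force"]@t)>9: return f,a
    return f,None
E
python3 - <<'E'
from low import *
f=np.pi+.091
print(move_l(kp(f,.248),feed=.1,until_force=4));st("down")
command_gripper(.023,20);st("cage")
print(turn(f,f+.48,.248,.035,8))
E
```

```text
False
down 12.94 [0.4693 0.1932 0.2483] [-0.9 -0.6 -0.4] 0.036
cage 13.22 [0.4693 0.1931 0.2486] [ 0.7 -0.3 -1.5] 0.0231
13.61 cmd 3.293 at 3.293 Ft -0.5 Fr -0.1 Fz 0.3 False
13.99 cmd 3.353 at 3.352 Ft 0.0 Fr 1.3 Fz -0.4 False
14.38 cmd 3.413 at 3.411 Ft -0.5 Fr 0.6 Fz -0.2 False
14.76 cmd 3.473 at 3.471 Ft -0.4 Fr 0.4 Fz -0.2 False
15.14 cmd 3.533 at 3.531 Ft -1.1 Fr 0.4 Fz -0.1 False
15.53 cmd 3.593 at 3.591 Ft -0.3 Fr 0.3 Fz -0.1 False
15.91 cmd 3.653 at 3.651 Ft 0.8 Fr 0.0 Fz 0.3 False
16.29 cmd 3.713 at 3.712 Ft -0.5 Fr -0.4 Fz -1.1 False
(3.7125926535897933, None)
```

Forces are low, so I'll check that the arm is actually following.

Run:
```python
from low import *
p,d=camera("scene");np.savez("scene4.npz",p=p,d=d)
show("e.png",p,(260,140,360,240),6)
c=dict(np.load("scene0.npz"));W=cloud(p,d,c)
h=cv2.cvtColor(p,cv2.COLOR_RGB2HSV);m=((h[...,0]<8)|(h[...,0]>172))&(h[...,1]>120)&(np.hypot(W[...,0]-P[0],W[...,1]-P[1])<.17)
q=W[m];q=q[q[:,2]>.18];print(len(q),np.median(q,0),np.percentile(q[:,2],[50,80,95]))
print(cv2.minAreaRect(q[:,:2].astype(np.float32)))
```

```text
155 [0.55025425 0.16399318 0.20829659] [0.20829659 0.20977997 0.21133847]
((0.5414160490036011, 0.16182292997837067), (0.1225254237651825, 0.020285844802856445), 31.640987396240234)
```

View pics/e.png

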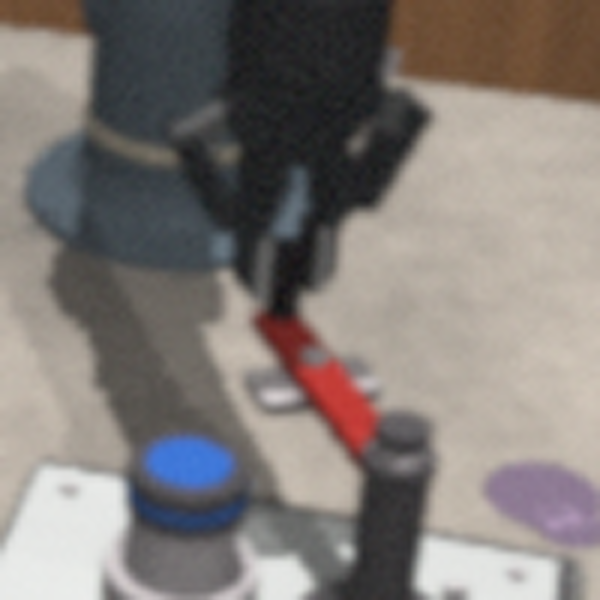

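The arm follows, with the knob caged at (280,290). I'll continue up the ramp.

Run:
```python
from low import *
print(turn(np.pi+.571,4.30,.249,.03,9))
```

```text
16.77 cmd 3.773 at 3.770 Ft -1.3 Fr -0.3 Fz -0.2 False
17.19 cmd 3.833 at 3.831 Ft -3.0 Fr -0.6 Fz 1.0 False
17.62 cmd 3.893 at 3.893 Ft -2.4 Fr -0.9 Fz 1.5 False
18.04 cmd 3.953 at 3.953 Ft -3.1 Fr -0.2 Fz 3.3 False
18.47 cmd 4.013 at 4.013 Ft -2.7 Fr 0.2 Fz 2.4 False
18.89 cmd 4.073 at 4.073 Ft -3.6 Fr 0.5 Fz 2.8 False
19.32 cmd 4.133 at 4.132 Ft -3.6 Fr 0.4 Fz 2.9 False
19.74 cmd 4.193 at 4.201 Ft -0.4 Fr -0.0 Fz -0.3 False
20.17 cmd 4.253 at 4.257 Ft 0.4 Fr 0.2 Fz -0.2 False
20.53 cmd 4.300 at 4.301 Ft 0.2 Fr -1.1 Fz -0.0 False
(4.3, None)
```

It's on the high level now. I'll feel for the notch slowly.

Run:
```python
from low import *
f,a=turn(4.30,5.04,.249,.015,5.5,.04)
print(f,a);st()
```

```text
21.05 cmd 4.340 at 4.341 Ft -0.9 Fr 0.9 Fz -0.0 False
21.57 cmd 4.380 at 4.383 Ft -0.5 Fr 0.0 Fz 0.4 False
22.08 cmd 4.420 at 4.422 Ft -0.4 Fr -0.7 Fz 0.2 False
22.60 cmd 4.460 at 4.462 Ft -0.3 Fr -0.2 Fz 0.4 False
23.12 cmd 4.500 at 4.503 Ft -0.3 Fr -0.6 Fz -0.7 False
23.63 cmd 4.540 at 4.542 Ft -0.4 Fr 1.0 Fz -0.5 False
24.15 cmd 4.580 at 4.583 Ft -0.8 Fr 0.7 Fz -0.1 False
24.67 cmd 4.620 at 4.622 Ft -0.0 Fr -0.0 Fz 0.0 False
25.18 cmd 4.660 at 4.662 Ft -0.7 Fr 0.3 Fz -0.5 False
25.70 cmd 4.700 at 4.706 Ft 5.9 Fr -0.0 Fz -3.2 False
26.06 cmd 4.740 at 4.736 Ft 0.6 Fr 0.6 Fz 0.2 True
4.74 4.735534745180949
 26.06 [0.6097 0.0672 0.2484] [0.6 0.6 0.2] 0.0231
```

At 4.70 the arm pulled ahead and down (+5.9 / −3.2 N), which feels like the drop. I'll feel gently for the stop and check the arm's height.

Run:
```python
from low import *
print(turn(4.736,4.80,.249,.01,5,.02))
p,d=camera("scene");np.savez("scene5.npz",p=p,d=d)
show("f.png",p,(240,150,340,250),6)
c=dict(np.load("scene0.npz"));W=cloud(p,d,c)
h=cv2.cvtColor(p,cv2.COLOR_RGB2HSV);m=((h[...,0]<8)|(h[...,0]>172))&(h[...,1]>120)&(np.hypot(W[...,0]-P[0],W[...,1]-P[1])<.17)
q=W[m];q=q[q[:,2]>.15];print(len(q),np.percentile(q[:,2],[20,50,80,95]),cv2.minAreaRect(q[:,:2].astype(np.float32)))
```

```text
26.52 cmd 4.756 at 4.755 Ft 0.8 Fr 0.2 Fz 0.0 False
26.94 cmd 4.776 at 4.775 Ft -2.4 Fr -0.2 Fz 1.5 False
27.23 cmd 4.796 at 4.780 Ft -1.0 Fr -0.0 Fz 0.0 True
(4.7959999999999985, np.float64(4.779601722115929))
255 [0.20571907 0.20916248 0.21094632 0.21206393] ((0.6145634651184082, 0.12566332519054413), (0.022932976484298706, 0.13308952748775482), 2.8935258388519287)
```

View pics/f.png

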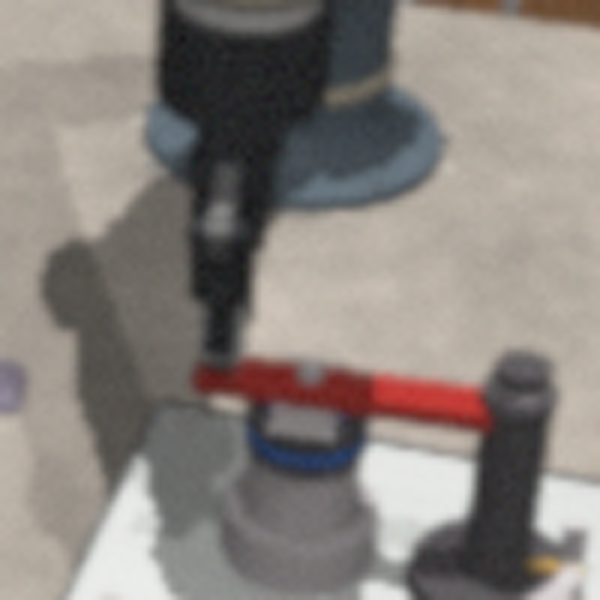

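The arm top is at 0.210 m (the clamped height), the shoe is on the lid, and the stop was felt at 4.78 rad. I'll center the cage, open, rise, move away and check.

Run:
```python
from low import *
move_l(kp(4.763,.249),rot(4.763),feed=.02);st("centred")
command_gripper(.045,20);st("open")
move_l(kp(4.763,.33),feed=.1)
move_l([.45,-.12,.33],feed=.25);sleep(.2);st("away")
im=[]
for n,u,v in(("top",170,120),("scene",240,150)):
    p,d=camera(n);np.savez(n+"6.npz",p=p,d=d);im.append(cv2.resize(p[v:v+110,u:u+100,::-1],(400,440),interpolation=cv2.INTER_CUBIC))
    c=dict(np.load(n+"0.npz"));W=cloud(p,d,c)
    h=cv2.cvtColor(p,cv2.COLOR_RGB2HSV);m=((h[...,0]<8)|(h[...,0]>172))&(h[...,1]>120)&(np.hypot(W[...,0]-P[0],W[...,1]-P[1])<.17)
    q=W[m];q=q[q[:,2]>.15];print(n,np.percentile(q[:,2],[20,50,80]).round(4),cv2.minAreaRect(q[:,:2].astype(np.float32)))
cv2.imwrite("pics/g.png",np.hstack(im))
```

```text
centred 27.53 [0.6136 0.0676 0.2489] [-0.6 -0.  -0.1] 0.023
open 27.88 [0.6135 0.0677 0.249 ] [-0.4 -0.3  0.8] 0.0449
away 30.18 [ 0.4506 -0.119   0.3299] [ 0.1 -0.  -0.4] 0.0452
top [0.2055 0.2086 0.2117] ((0.60552978515625, 0.12382961064577103), (0.023508060723543167, 0.12638141214847565), 1.51029634475708)
scene [0.2064 0.2092 0.2112] ((0.6149740815162659, 0.12558475136756897), (0.023724664002656937, 0.1333634853363037), 2.7560322284698486)
```

View pics/g.png

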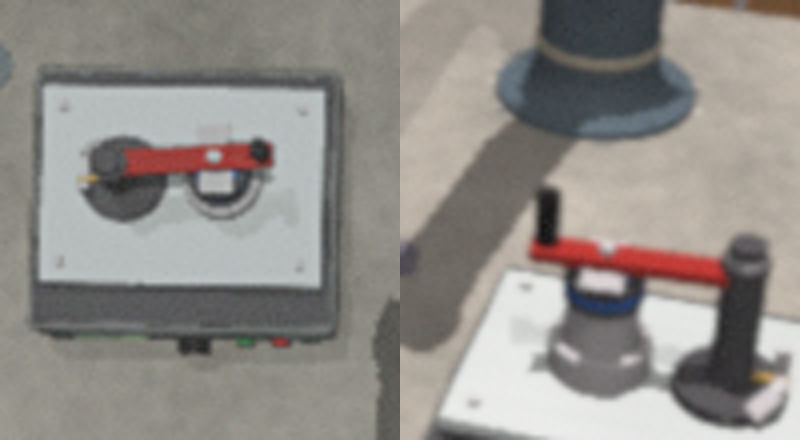

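The arm lies over the lid, down at clamped height, with its shoe on the jar. The robot is clear of it, so I'm handing in.

```bash
python3 -c "
from rig import *
print(finish_job())"
```

```text
the job is handed in; nothing more can be done
None
```

The blue-ringed jar is in the mill's cup and clamped. I handed the job in at about 30 s of the 67 s allowed, and no verdict came back.

- **Jar:** I lowered it with force sensing. It touched at about 7 N with its underside 108 mm above the bench, which is the cup floor. I then released it.
- **Clamp:** I moved the arm by loosely caging the knob between the fingers. The ramp took up to about 3.6 N and the high level under 1 N. The arm then dropped forward and down at 4.70 rad (about 6 N). I felt the stop at about 4.78 rad with the force trip set at 5 N, then backed off, opened and withdrew.
- **Last checks:** Both cameras show the arm top about 209 mm above the bench, against 210 mm expected when clamped. The shoe is on the lid and the robot is well clear.
- **Disagreements:** The two cameras differ by 5–9 mm in x, more than the stated calibration. I corrected for this using where the gripper actually met the jar.
- **Not re-measured:** I did not check the other bench objects afterwards. The robot's path kept clear of them and I saw no unexpected contact force.

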